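# Bring the disc on a panel under the test tip and touch it

## Task

Slide the ribbed panel along the bench until the middle of its round metal disc lies straight below the tip of the test stand, so that the whole face of the tip will land on the disc. Then press the stand's cap down until the tip touches the disc, and let the cap come back up, leaving the panel in place under the tip. Do not lift the panel off the bench, do not bring the tip down on it anywhere but on the disc, and leave the other things on the bench alone.

Things in the scene. Friction and masses are not known exactly. Their poses are not given: they have to be found in the camera images.
- slab: Loose grey ribbed concrete panel, 120 (its x) x 180 (its y) x 22 mm thick, about 0.65 kg, flat on the bench; friction holds it where it is left. Origin: centre of its underside; x points roughly away from the robot. Bonded on top, to 26 mm above the bench: one round metal disc and three white square tiles (38 mm). Too wide to grasp across: push its edges.
- disc (a point): Centre of the top face of the round metal disc (28 mm across) bonded on the panel, at panel coordinates x +25, y +20, z +26 mm. The panel always starts nearer the robot than the tip, so that pushes on its near edge and its side edges are enough.
- stand: Fixed test stand. Origin: on the bench straight under the tip. Its column (32 mm round, 262 mm high) stands at x +130 mm (away from the robot) on a 14 mm high foot from x +85 to +175, y -60 to +60 mm. A beam 40 mm wide, 133 to 167 mm high, runs from column to a black sleeve (44 mm round, 98 to 173 mm high) about the tip axis; a gauge sticks out to y -44 mm at x +85.
- tip (a point): Middle of the flat lower end, 12 mm across, of the sprung steel pin (28 mm long) below the stand's plunger rod (18 mm thick); 48 mm above the bench at rest. It moves straight down with the cap and lies straight below the cap's centre.
- cap (a point): Centre of the top of the plunger's round black cap, 48 mm across, 220 mm above the bench at rest; to be pressed straight down from above.
- plunger (a joint): How far the plunger is pressed down, in m: 0 at rest (up); the tip meets the disc or a tile at 0.022 (bare panel at 0.026); from there the tip's own spring gives, so pressing on to the hard stop at 0.028 is safe. A spring returns it when let go; the push needed grows from about 2 N at rest to 4 N at 0.022 and 9 N at the hard stop.
- block: Bystander: aluminium block 60 x 60 x 35 mm with a short steel stud on top (47 mm high in all). Origin: centre of its underside.
- jar: Bystander: closed jar 64 mm across, 90 mm high. Origin: centre of its underside.
- wrench: Bystander: steel wrench 180 mm long lying flat. Origin: centre of its underside.
- spare: Bystander: loose white tile 100 x 100 x 12 mm lying flat. Origin: centre of its underside.
Things that resemble listed ones, but are neither listed nor needed, are in the scene too. There is more than one size of the slab; the job needs the smallest.

How it is judged (in metres and radians):
On the way, in this order (a step that is already met when the one before it is completed fails the run):
1. the panel lies still with the disc's centre within 7 mm of the tip's axis, the plunger still up (horizontal distance between disc and tip below 0.007 m and value of joint plunger below 0.004 m and linear speed of slab below 0.01 m/s), for 0.3 s.
2. the plunger is pressed down until the tip bears on the disc (over 0.3 N) (horizontal distance between disc and tip below 0.007 m and value of joint plunger above 0.019 m and contact force between stand and slab above 0.3 N), for 0.1 s.
At the end, for the whole second after the job is handed in: The panel lies flat and at rest on the bench with the disc's centre within 7 mm (seen from above) of the tip's axis, and the plunger is up again (joint under 4 mm) (all of step 1 and angle between slab's own z axis and vertical below 0.05 rad and height (world z) of slab below 0.006 m); the robot touches nothing.
It fails at once if the panel is lifted more than 12 mm off the bench or tipped more than 0.2 rad (height (world z) of slab above 0.012 m or angle between slab's own z axis and vertical above 0.2 rad).
It fails at once if the tip is pressed on the panel with its axis more than 9 mm from the disc's centre (contact force between stand and slab above 0.3 N and value of joint plunger above 0.019 m and horizontal distance between disc and tip above 0.009 m).
It fails at once if one of the bystanders (block, jar, wrench, spare tile) is moved more than 20 mm (distance of any of block, jar, wrench, spare from where it was at the start of the episode above 0.02 m).
It also fails if it takes over 72 s, if anything falls off the work surface, if the arm or the gripper's body presses on something with over 40 N, if the wrist force passes 120 N, or if a joint passes its speed limit or range.

## Robot

A 6-joint arm with a two-finger parallel gripper is mounted at the origin on the work surface. World frame = base frame: x ahead of the robot, y to its left, z up, the work surface at z = 0. Lengths are in m, angles in degrees, forces in N, time in s.
With the tool pointing down it reaches from about 0.35 to 0.875 m from the base axis. Payload 4.2 kg.
Tool frame: the origin (TCP) lies at the very end of the fingers, on their centre line; the grasp point (between the pads) lies 19 mm behind it; z points along the fingers, y is the line along which they close (so a half turn about z gives the same grasp; the last joint's range is limited). The gripper opens to 87 mm and grips with 3 to 60 N. Pads are 19 mm wide; open, the fingers measure 117 mm over their backs; the gripper's body (75 mm by 190 mm) begins 51 mm behind the grasp point.
Start: joints at [-49.412, 22.042, 0.453, 0, -68.411, -14.817], TCP at [0.272, -0.563, 0.223] pointing down, gripper open.
Joint ranges: [-179.83, 179.83], [-69.29, 118.12], [-61.27, 80.66], [-181.25, 117.63], [-171.15, -9.14], [-177.46, 177.46]. Speed limits (degrees/s): [159.86, 159.86, 180, 180, 180, 180].

## Interface

Orientations are given as a 3x3 rotation matrix whose columns are the frame's x, y, z axes.
In Python, from station import * gives the robot as it stands.
- The arm moves only by the shell command python3 -m pendant 'ROWS'. ROWS is JSON, a list of rows, each an object of numbers: "x", "y", "z": the shift along the world's x, y, z normalised to -1 to 1, where 1 is 250 mm; "rx", "ry", "rz": the turn, a rotation vector about the world's x, y, z normalised to -1 to 1, where 1 is 180 degrees; "claw": the opening, from 0 (shut) to 1 (fully open). A call has exactly 8 rows; each row is the pose to reach, as a shift and turn from the pose commanded when the call began, turning the shorter way round; what a row does not reach only later rows make up. A row lasts 1/8 s, in which the tool goes at most 62.5 mm and 10.7 degrees, less where a joint would pass 70% of its speed; a pose out of reach is approached as far as the arm can. A call with a number of a shift or a turn outside -1 to 1 is refused whole. A call with a gripper value outside its range is refused whole. The fingers move at their own pace and stop on an object; the grip force is fixed at half the most. Time passes only in rows, so rows that repeat a pose let the fingers close, or fill a call up. It gives the time, the measured TCP pose, the force, the opening and the grip force at its end, in the units of the state.
- sense(): the state, without advancing time (a new reading comes with each control period).
- capture(name): name is "side" or "top" or "wrist"; returns a dict with "color" (480x640x3 uint8, red, green, blue), "mtx" (3x3 intrinsics, pixels), "world_to_cam" (4x4, takes a point from world to camera coordinates). Camera axes: x right, y up, looking along -z (the intrinsics and any distortion apply to the point x, -y, -z); pixel columns grow to the right and rows downward; lengths in m; the calibration is good to about 2 mm. The wrist camera is an equidistant fisheye: a pixel r from the principal point sees the ray r / f radians off the axis. A picture is of the moment at which its call begins. There is no depth.
- finish_job(): hands the job in; it is judged then, once.
Trained networks look in a picture, given as the dict that the camera call returned (one of the last four; its "shot" number tells which), for a name from the list of things; names that differ only in an ending like _2 or _b are one class to them, and where a whole thing is asked for, a point or a joint stands for the part that bears it (a point fixed in the world has none). Each returns a list of dicts, best first, with "conf" (0 to 1); they miss things now and then, are a little off and sometimes report something else, mostly with a low value. They report only what shows in the picture. A call takes as long as a camera call. They do not tell look-alikes from the thing itself.
- search_frame(picture, label): "centre" ([column, row] in pixels, amid what is visible of it).
- regions_of(picture, label): "region" (480x640 bool, what is visible of it) and "centre" ([column, row] in pixels, amid what is visible of it).
The state is a dict: "time_s": time; "joints": joint angles; "joint_velocities": joint speeds; "effort": joint torques, N m; "tcp_pos": TCP position; "ee_rot": TCP orientation; "wrist_force": force on the tool from outside, world axes, zero at the start; "moment": the same for the moment, N m; "gripper_width": opening from 0.0 (shut) to 1.0 (fully open); "gripper_force": force on a finger pad.
Only numpy, scipy, OpenCV 4.12 (cv2) and the standard library are available. Lean on these libraries where they do the work, as an engineer would, in place of code of your own. Each camera call takes 0.05 s, during which the arm holds its last target. There are 200 camera calls.

## Working session

There is one attempt and no reset: what is moved stays moved. The work goes in short steps, Python scripts to look and compute and a shell command to move; the robot and the scene stay as the last step left them, time stands still between calls to the robot, and variables do not carry over. Pictures are saved under pics/ and viewed, at most 10 in all, crops included, and the job is handed in when it is done.

```bash
mkdir -p pics; cat > h.py <<'E'
from station import *
import numpy as np, cv2
def ray(p,uv):
    K=p["mtx"];M=np.array(p["world_to_cam"]);R=M[:3,:3];c=-R.T@M[:3,3]
    d=np.array([(uv[0]-K[0][2])/K[0][0],-(uv[1]-K[1][2])/K[1][1],-1.0])
    return c,R.T@d
def at(p,uv,z):
    c,d=ray(p,uv);return c+d*(z-c[2])/d[2]
def proj(p,X):
    M=np.array(p["world_to_cam"]);q=M[:3,:3]@np.array(X)+M[:3,3];K=p["mtx"]
    return np.array([K[0][2]+K[0][0]*q[0]/-q[2],K[1][2]-K[1][1]*q[1]/-q[2]])
def save(p,n): cv2.imwrite("pics/"+n,cv2.cvtColor(p["color"],cv2.COLOR_RGB2BGR))
E
python3 - <<'E'
from h import *
for n in("top","side"):
    p=capture(n);save(p,n+"1.png");print(n,np.round(p["world_to_cam"],3).tolist(),np.round(p["mtx"],1).tolist(),[k for k in p])
    for l,z in(("slab",.022),("disc",.026),("cap",.22),("tip",.048),("stand",.15),("block",.03),("jar",.09),("wrench",0.005),("spare",.012)):
        for r in search_frame(p,l)[:4]: print(l,np.round(r["centre"]),round(r["conf"],2),np.round(at(p,r["centre"],z),3))
E
```

```text
top [[0.002, -1.0, 0.008, -0.007], [0.99, 0.003, 0.14, -0.471], [-0.14, 0.007, 0.99, -1.582], [0.0, 0.0, 0.0, 1.0]] [[575.2, 0.0, 328.5], [0.0, 575.2, 246.3], [0.0, 0.0, 1.0]] ['color', 'mtx', 'world_to_cam', 'shot']
slab [210. 347.] 0.95 [0.193 0.32  0.022]
slab [324. 233.] 0.72 [0.51  0.006 0.022]
slab [232. 153.] 0.61 [0.744 0.273 0.022]
disc [232. 152.] 0.98 [0.747 0.273 0.026]
disc [207. 345.] 0.98 [0.198 0.327 0.026]
disc [320. 153.] 0.61 [0.744 0.02  0.026]
disc [323. 237.] 0.59 [0.5   0.011 0.026]
cap [329. 176.] 0.71 [ 0.625 -0.005  0.22 ]
tip [330. 172.] 0.41 [ 0.681 -0.01   0.048]
stand [321. 151.] 0.94 [0.711 0.015 0.15 ]
block [181. 211.] 0.96 [0.571 0.412 0.03 ]
block [324. 235.] 0.48 [0.505 0.007 0.03 ]
jar [460. 203.] 0.74 [ 0.584 -0.366  0.09 ]
wrench [472. 262.] 0.88 [ 0.43  -0.415  0.005]
spare [169. 266.] 0.61 [0.416 0.445 0.012]
side [[-0.899, -0.438, -0.017, 0.429], [0.258, -0.559, 0.788, -0.232], [-0.355, 0.704, 0.616, -1.556], [0.0, 0.0, 0.0, 1.0]] [[618.2, 0.0, 309.7], [0.0, 618.2, 238.6], [0.0, 0.0, 1.0]] ['color', 'mtx', 'world_to_cam', 'shot']
slab [170. 309.] 0.69 [0.741 0.286 0.022]
slab [297. 274.] 0.64 [0.505 0.024 0.022]
disc [170. 308.] 0.87 [0.74  0.286 0.026]
disc [295. 273.] 0.63 [0.51  0.028 0.026]
disc [359. 398.] 0.6 [0.19  0.34  0.026]
cap [260. 203.] 0.77 [0.613 0.01  0.22 ]
stand [225. 220.] 0.65 [0.716 0.035 0.15 ]
block [197. 365.] 0.84 [0.566 0.418 0.03 ]
jar [328. 185.] 0.73 [ 0.569 -0.324  0.09 ]
wrench [372. 198.] 0.8 [ 0.46  -0.431  0.005]
spare [245. 397.] 0.8 [0.426 0.438 0.012]
```

View pics/top1.png

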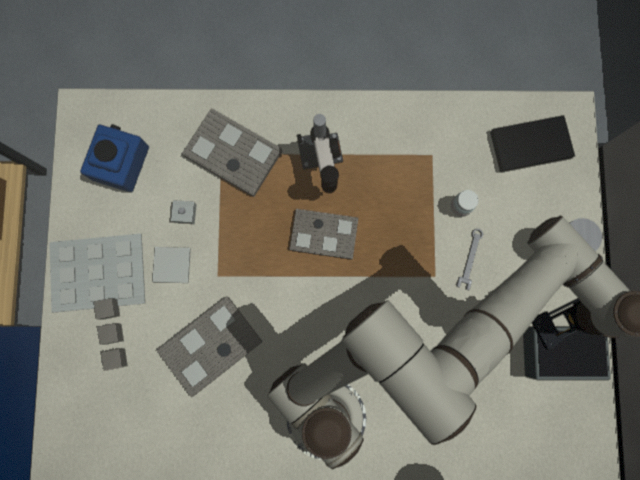

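View pics/side1.png

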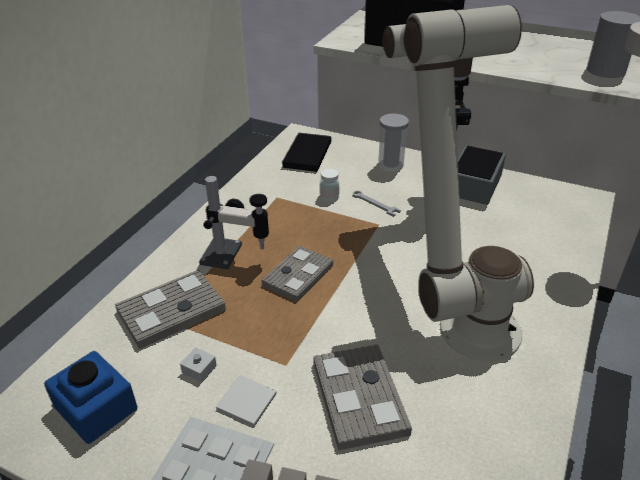

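The picture shows three candidate panels in the top view, at (324,234), (232,153) and (210,347). The one on the brown mat at (324,234) is clearly the smallest, about 120x180 mm. The others are about 1.4 times its size. Next I confirm it in a crop and measure it.

```bash
cat >> h.py <<'E'
def tri(ps,uvs):
    A=np.zeros((3,3));b=np.zeros(3)
    for p,uv in zip(ps,uvs):
        c,d=ray(p,uv);d/=np.linalg.norm(d);P=np.eye(3)-np.outer(d,d);A+=P;b+=P@c
    return np.linalg.solve(A,b)
def slabfit(p,near=None):
    rs=[r for r in regions_of(p,"slab")]
    out=[]
    for r in rs:
        cs=cv2.findContours(r["region"].astype(np.uint8),0,1)[0]
        if not cs: continue
        c=max(cs,key=cv2.contourArea)[:,0].astype(float)
        w=np.array([at(p,u,.022)[:2] for u in c],np.float32)
        (cx,cy),s,a=cv2.minAreaRect(w*1000)
        out.append((r["conf"],round(cx),round(cy),np.round(s),round(a,1)))
    return out
E
python3 - <<'E'
from h import *
t=capture("top");s=capture("side")
for p in(t,s):
    for o in slabfit(p):print(o)
    for r in regions_of(p,"cap")[:2]:print("cap",r["conf"],r["centre"],r["region"].sum())
T=cv2.resize(t["color"][90:280,260:390],None,fx=3,fy=3,interpolation=cv2.INTER_CUBIC)
S=cv2.resize(s["color"][170:310,190:340],None,fx=2.6,fy=4*0.65,interpolation=cv2.INTER_CUBIC)
H=max(T.shape[0],S.shape[0]);I=np.zeros((H,T.shape[1]+S.shape[1],3),np.uint8);I[:T.shape[0],:T.shape[1]]=T;I[:S.shape[0],T.shape[1]:]=S
print(I.shape);save({"color":I},"crop1.png")
E
```

```text
(0.94, 196, 321, array([167., 250.]), 38.0)
(0.9, 509, 7, array([182., 128.]), 81.6)
(0.63, 749, 273, array([248., 166.]), 59.6)
cap 0.54 [330.1, 177.2] 244
(0.94, 508, 15, array([196., 130.]), 82.1)
(0.93, 196, 323, array([169., 261.]), 38.5)
(0.85, 747, 276, array([249., 187.]), 59.7)
cap 0.62 [259.3, 200.4] 280
(570, 780, 3)
```

View pics/crop1.png

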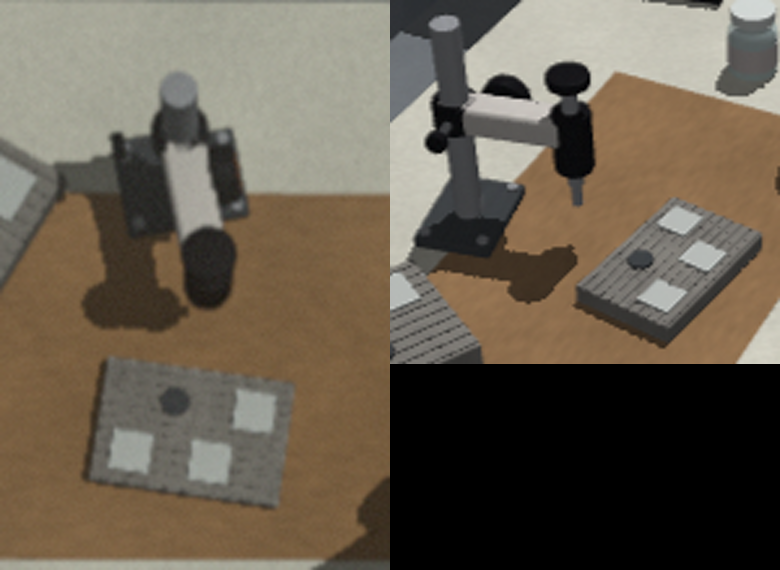

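The crop confirms the small panel, with the disc at about (318,224) in the top view and (286,270) in the side view. The cap is at about (329,175) in the top view and (258,199) in the side view, and the tip at (262,248) in the side view.

```bash
python3 - <<'E'
from h import *
t=capture("top");s=capture("side")
T=[t,s]
f=lambda a:np.round(np.array(a)*1000).tolist()
print("disc",f(tri(T,[(318,223.7),(285.8,270)])),f(at(t,(318,223.7),.026)),f(at(s,(285.8,270),.026)))
print("cap",f(tri(T,[(329.3,174.9),(258.5,199.6)])),f(at(t,(329.3,174.9),.22)),f(at(s,(258.5,199.6),.22)))
print("tip",f(at(s,(262.3,248.5),.048)))
print("coltop",f(at(t,(319.6,120),.262)),f(at(s,(190+56/2.6,170+22/2.6),.262)))
K=[[104,359],[294,380],[275,507],[88,480]]
print("corners",[f(at(t,(260+a/3,90+b/3),.022)) for a,b in K])
print("jar",f(at(t,(467,198),.09)))
w=capture("wrist");save(w,"w1.png");print(w["mtx"],f(np.linalg.inv(w["world_to_cam"])));print(sense()["ee_rot"],sense()["tcp_pos"])
E
```

```text
disc [538.0, 24.0, 24.0] [537.0, 24.0, 26.0] [538.0, 26.0, 26.0]
cap [628.0, -6.0, 216.0] [627.0, -6.0, 220.0] [626.0, -1.0, 220.0]
tip [629.0, -6.0, 48.0]
coltop [756.0, 19.0, 262.0] [756.0, 17.0, 262.0]
corners [[578.0, 91.0, 22.0], [559.0, -90.0, 22.0], [437.0, -71.0, 22.0], [462.0, 105.0, 22.0]]
jar [599.0, -385.0, 90.0]
[[371.64829954   0.         307.18872311]
 [  0.         371.64829954 243.24267641]
 [  0.           0.           1.        ]] [[-435.0, -864.0, -254.0, 202.0], [901.0, -417.0, -123.0, -596.0], [0.0, -282.0, 959.0, 385.0], [0.0, 0.0, 0.0, 1000.0]]
[[-9.00505359e-01 -4.34844913e-01 -1.72438938e-05]
 [-4.34844912e-01  9.00505359e-01 -3.03843096e-05]
 [ 2.87406812e-05 -1.98628142e-05 -9.99999999e-01]] [ 0.2717522  -0.56281694  0.22255347]
```

```bash
python3 -m pendant '[{"x":0.03,"y":0.12,"rz":-0.02,"claw":1},{"x":0.06,"y":0.25,"rz":-0.05,"claw":1},{"x":0.1,"y":0.4,"rz":-0.08,"claw":1},{"x":0.14,"y":0.55,"rz":-0.11,"claw":1},{"x":0.18,"y":0.7,"rz":-0.14,"claw":1},{"x":0.22,"y":0.85,"rz":-0.16,"claw":1},{"x":0.25,"y":1,"rz":-0.182,"claw":1},{"x":0.25,"y":1,"rz":-0.182,"claw":1}]'
python3 -m pendant '[{"x":0.04,"y":0.15,"claw":1},{"x":0.08,"y":0.32,"claw":1},{"x":0.12,"y":0.5,"claw":1},{"x":0.16,"y":0.68,"claw":1},{"x":0.2,"y":0.84,"claw":1},{"x":0.24,"y":1,"claw":1},{"x":0.24,"y":1,"claw":1},{"x":0.24,"y":1,"claw":1}]'
python3 -m pendant '[{"x":0.03,"y":0.15,"claw":1},{"x":0.06,"y":0.3,"claw":1},{"x":0.08,"y":0.33,"z":-0.1,"claw":1},{"x":0.08,"y":0.33,"z":-0.3,"claw":1},{"x":0.08,"y":0.33,"z":-0.5,"claw":1},{"x":0.08,"y":0.33,"z":-0.66,"claw":1},{"x":0.08,"y":0.33,"z":-0.72,"claw":1},{"x":0.08,"y":0.33,"z":-0.72,"claw":1}]'
python3 - <<'E'
from h import *
w=capture("wrist");save(w,"w2.png");s=sense();print(s["tcp_pos"],np.degrees(np.arctan2(s["ee_rot"][1][1],s["ee_rot"][0][1])),s["time_s"],s["wrist_force"])
t=capture("top");print(slabfit(t))
E
```

```text
[ 0.27176952 -0.56278488  0.22256184] 115.77321444770952 1.5 [-0.43716061  0.48197929 -0.00378502]
[(0.73, 196, 322, array([165., 247.]), 38.3), (0.63, 510, 8, array([180., 123.]), 82.3)]$[0]: bad value
$[0]: bad value
$[0]: bad value
```

View pics/w2.png

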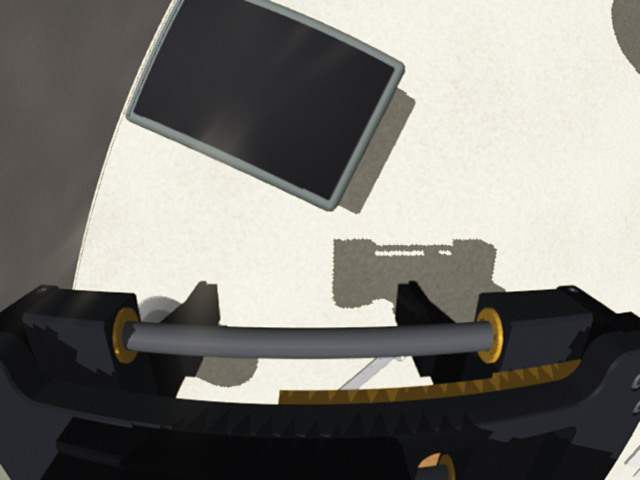

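The call was refused, probably because each row needs every key, so the arm hasn't moved. The wrist view shows only the box at (270,100) and the fingers.

```bash
python3 -m pendant '[{"x":0.03,"y":0.12,"z":0,"rx":0,"ry":0,"rz":-0.02,"claw":1},{"x":0.06,"y":0.25,"z":0,"rx":0,"ry":0,"rz":-0.05,"claw":1},{"x":0.1,"y":0.4,"z":0,"rx":0,"ry":0,"rz":-0.08,"claw":1},{"x":0.14,"y":0.55,"z":0,"rx":0,"ry":0,"rz":-0.11,"claw":1},{"x":0.18,"y":0.7,"z":0,"rx":0,"ry":0,"rz":-0.14,"claw":1},{"x":0.22,"y":0.85,"z":0,"rx":0,"ry":0,"rz":-0.16,"claw":1},{"x":0.25,"y":1,"z":0,"rx":0,"ry":0,"rz":-0.182,"claw":1},{"x":0.25,"y":1,"z":0,"rx":0,"ry":0,"rz":-0.182,"claw":1}]'
```

```text
time_s: 2.6
tcp_pos: [0.3345, -0.3112, 0.2231]
ee_rot: [[-0.993, 0.118, 0.001], [0.118, 0.993, -0.0], [-0.001, -0.0, -1.0]]
wrist_force: [0.8, -1.1, -0.2]
gripper_width: 0.999
gripper_force: 0.0
```

```bash
python3 -m pendant '[{"x":0.04,"y":0.14,"z":0,"rx":0,"ry":0,"rz":0,"claw":1},{"x":0.08,"y":0.3,"z":0,"rx":0,"ry":0,"rz":0,"claw":1},{"x":0.12,"y":0.46,"z":0,"rx":0,"ry":0,"rz":0,"claw":1},{"x":0.16,"y":0.62,"z":0,"rx":0,"ry":0,"rz":0,"claw":1},{"x":0.2,"y":0.78,"z":0,"rx":0,"ry":0,"rz":0,"claw":1},{"x":0.24,"y":0.92,"z":0,"rx":0,"ry":0,"rz":0,"claw":1},{"x":0.26,"y":1,"z":0,"rx":0,"ry":0,"rz":0,"claw":1},{"x":0.26,"y":1,"z":0,"rx":0,"ry":0,"rz":0,"claw":1}]'
python3 -m pendant '[{"x":0.03,"y":0.15,"z":0,"rx":0,"ry":0,"rz":0,"claw":1},{"x":0.06,"y":0.28,"z":-0.05,"rx":0,"ry":0,"rz":0,"claw":1},{"x":0.06,"y":0.32,"z":-0.2,"rx":0,"ry":0,"rz":0,"claw":1},{"x":0.06,"y":0.32,"z":-0.4,"rx":0,"ry":0,"rz":0,"claw":1},{"x":0.06,"y":0.32,"z":-0.6,"rx":0,"ry":0,"rz":0,"claw":1},{"x":0.06,"y":0.32,"z":-0.76,"rx":0,"ry":0,"rz":0,"claw":1},{"x":0.06,"y":0.32,"z":-0.85,"rx":0,"ry":0,"rz":0,"claw":1},{"x":0.06,"y":0.32,"z":-0.85,"rx":0,"ry":0,"rz":0,"claw":1}]'
python3 - <<'E'
from h import *
s=capture("side");t=capture("top")
save({"color":np.hstack([t["color"][100:400,180:480],s["color"][150:450,180:480]])},"v3.png");print(slabfit(s))
E
```

```text
time_s: 3.6
tcp_pos: [0.3999, -0.0623, 0.2227]
ee_rot: [[-0.993, 0.119, 0.0], [0.119, 0.993, -0.0], [-0.0, -0.0, -1.0]]
wrist_force: [0.5, 0.1, 0.1]
gripper_width: 0.998
gripper_force: 0.0
time_s: 4.6
tcp_pos: [0.4134, 0.0158, 0.0087]
ee_rot: [[-0.992, 0.123, -0.004], [0.123, 0.992, -0.002], [0.004, -0.003, -1.0]]
wrist_force: [0.2, 0.4, -0.1]
gripper_width: 0.997
gripper_force: 0.0
[(0.86, 745, 277, array([250., 190.]), 59.6), (0.66, 511, 15, array([202., 133.]), 83.6)]
```

View pics/v3.png

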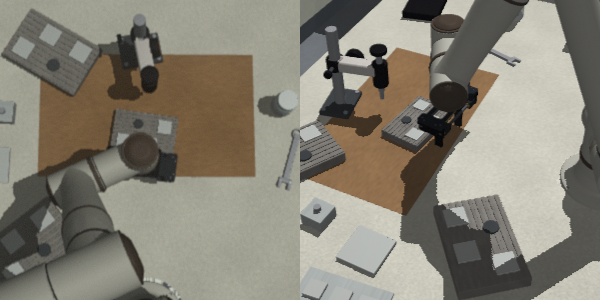

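The view shows the open fingers standing just behind the near edge of the small panel, and the tip is still visible in the side view.

```bash
python3 -m pendant '[{"x":0.03,"y":-0.004,"z":0,"rx":0,"ry":0,"rz":0,"claw":1},{"x":0.06,"y":-0.007,"z":0,"rx":0,"ry":0,"rz":0,"claw":1},{"x":0.08,"y":-0.01,"z":0,"rx":0,"ry":0,"rz":0,"claw":1},{"x":0.1,"y":-0.013,"z":0,"rx":0,"ry":0,"rz":0,"claw":1},{"x":0.13,"y":-0.023,"z":0,"rx":0,"ry":0,"rz":0,"claw":1},{"x":0.16,"y":-0.033,"z":0,"rx":0,"ry":0,"rz":0,"claw":1},{"x":0.19,"y":-0.043,"z":0,"rx":0,"ry":0,"rz":0,"claw":1},{"x":0.19,"y":-0.043,"z":0,"rx":0,"ry":0,"rz":0,"claw":1}]'
cat >> h.py <<'E'
def dloc(p):
    "disc: dark blob nearest to network's disc hits near the small slab"
    o=[]
    for r in regions_of(p,"disc"):
        w=at(p,r["centre"],.026); 
        if abs(w[1])<.12 and w[0]<.7: o.append((r["conf"],np.round(r["centre"],1),np.round(w*1000),int(r["region"].sum())))
    return o
E
python3 - <<'E'
from h import *
for n in("side","top"):
    p=capture(n);print(n,dloc(p),slabfit(p))
E
```

```text
time_s: 5.75
tcp_pos: [0.4576, 0.005, 0.0092]
ee_rot: [[-0.992, 0.123, -0.009], [0.123, 0.992, -0.003], [0.009, -0.004, -1.0]]
wrist_force: [-5.9, 1.0, 4.2]
gripper_width: 0.998
gripper_force: 3.3
side [(0.92, array([280. , 276.1]), array([541.,  56.,  26.]), 1206)] [(0.89, 196, 324, array([168., 266.]), 38.5), (0.87, 748, 275, array([253., 195.]), 59.8), (0.7, 527, 23, array([171., 131.]), 83.0)]
top [(0.93, array([336.8, 216.2]), array([559., -29.,  26.]), 896)] [(0.75, 748, 274, array([250., 167.]), 59.7), (0.74, 549, -2, array([179.,  77.]), 82.8), (0.58, 216, 338, array([113., 245.]), 37.2)]
```

```bash
cat >> h.py <<'E'
def dark(p,guess,z=.026,rad=45,thr=75):
    u,v=proj(p,guess).astype(int);g=cv2.cvtColor(p["color"],cv2.COLOR_RGB2GRAY)
    x0,y0=u-rad,v-rad;c=g[y0:y0+2*rad,x0:x0+2*rad]
    n,_,st,ce=cv2.connectedComponentsWithStats((c<thr).astype(np.uint8))
    return [(np.round(ce[i]+[x0,y0],1),st[i][2:5].tolist(),np.round(at(p,ce[i]+[x0,y0],z)*1000,1)) for i in range(1,n) if 20<st[i][4]<300]
E
python3 - <<'E'
from h import *
for n in("side","top"):
    p=capture(n);
    for th in(50,65,80):print(n,th,*dark(p,[.56,.02,.026],thr=th,rad=30),sep="\n ")
save({"color":np.hstack([cv2.resize(capture(n)["color"][b:b+100,a:a+133],None,fx=3,fy=3,interpolation=2) for n,a,b in(("side",220,210),("top",260,150))])},"v4.png")
E
```

```text
side
 50
 (array([260.3, 236.8]), [12, 3, 27], array([676.7, -74.7,  26. ]))
side
 65
 (array([260.6, 236.9]), [12, 4, 29], array([675.8, -74.6,  26. ]))
 (array([253.8, 272.1]), [13, 21, 165], array([614.3,  71.5,  26. ]))
side
 80
 (array([261. , 240.3]), [14, 13, 73], array([666.6, -60.7,  26. ]))
 (array([253.8, 272. ]), [13, 21, 166], array([614.3,  71.3,  26. ]))
top
 50
 (array([328.8, 188. ]), [15, 8, 96], array([641. ,  -6.2,  26. ]))
 (array([312.6, 228.7]), [11, 25, 80], array([522.7,  39.5,  26. ]))
 (array([345.2, 240.2]), [7, 12, 51], array([490.1, -52.8,  26. ]))
top
 65
 (array([328.6, 188. ]), [16, 8, 106], array([640.8,  -5.8,  26. ]))
 (array([294.6, 215.7]), [6, 23, 60], array([560. ,  90.7,  26. ]))
top
 80
 (array([294.6, 215.9]), [6, 24, 76], array([559.3,  90.7,  26. ]))
```

View pics/v4.png

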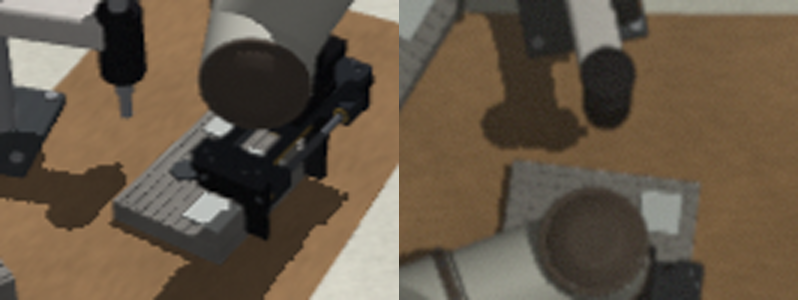

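The view shows the gripper body covering most of the disc, but the panel's far corners are visible in the top view at (298,203) and (360,211). I'll locate the panel from those.

```bash
cat >> h.py <<'E'
def fromcorners(p,a,b):
    A=at(p,a,.022)[:2];B=at(p,b,.022)[:2];y=(A-B)/np.linalg.norm(A-B);x=np.array([y[1],-y[0]])
    m=(A+B)/2; D=m-35*x/1000+20*y/1000
    return np.round(1000*np.linalg.norm(A-B)),np.round(1000*D,1),round(np.degrees(np.arctan2(x[1],x[0])),1)
E
python3 - <<'E'
from h import *
p=capture("top")
print(fromcorners(p,(260+104/3,90+359/3),(260+294/3,90+380/3)))
print(fromcorners(p,(297.7,203.3),(359.7,211)))
print(sense()["tcp_pos"],sense()["wrist_force"])
E
```

```text
(np.float64(182.0), array([535.8,  24.3]), np.float64(-6.2))
(np.float64(178.0), array([553.7,  18. ]), np.float64(-7.0))
[0.45761355 0.00502202 0.00922461] [-7.37599664  0.97654811  3.76621488]
```

```bash
python3 -m pendant '[{"x":0.03,"y":-0.01,"z":0,"rx":0,"ry":0,"rz":0,"claw":1},{"x":0.06,"y":-0.02,"z":0,"rx":0,"ry":0,"rz":0,"claw":1},{"x":0.09,"y":-0.03,"z":0,"rx":0,"ry":0,"rz":0,"claw":1},{"x":0.12,"y":-0.04,"z":0,"rx":0,"ry":0,"rz":0,"claw":1},{"x":0.15,"y":-0.05,"z":0,"rx":0,"ry":0,"rz":0,"claw":1},{"x":0.18,"y":-0.06,"z":0,"rx":0,"ry":0,"rz":0,"claw":1},{"x":0.22,"y":-0.07,"z":0,"rx":0,"ry":0,"rz":0,"claw":1},{"x":0.22,"y":-0.07,"z":0,"rx":0,"ry":0,"rz":0,"claw":1}]'
python3 -m pendant '[{"x":-0.1,"y":0.012,"z":0,"rx":0,"ry":0,"rz":0,"claw":1},{"x":-0.2,"y":0.024,"z":0,"rx":0,"ry":0,"rz":0,"claw":1},{"x":-0.3,"y":0.037,"z":0,"rx":0,"ry":0,"rz":0,"claw":1},{"x":-0.4,"y":0.049,"z":0,"rx":0,"ry":0,"rz":0,"claw":1},{"x":-0.4,"y":0.049,"z":0,"rx":0,"ry":0,"rz":0,"claw":1},{"x":-0.4,"y":0.049,"z":0,"rx":0,"ry":0,"rz":0,"claw":1},{"x":-0.4,"y":0.049,"z":0,"rx":0,"ry":0,"rz":0,"claw":1},{"x":-0.4,"y":0.049,"z":0,"rx":0,"ry":0,"rz":0,"claw":1}]'
python3 - <<'E'
from h import *
save({"color":np.hstack([cv2.resize(capture(n)["color"][b:b+150,a:a+100],None,fx=4,fy=4,interpolation=2) for n,a,b in(("side",215,175),("top",275,140))])},"v5.png")
E
```

```text
time_s: 7.3
tcp_pos: [0.5129, -0.0122, 0.0091]
ee_rot: [[-0.992, 0.123, -0.009], [0.123, 0.992, -0.002], [0.009, -0.003, -1.0]]
wrist_force: [-5.1, 0.1, 3.8]
gripper_width: 0.999
gripper_force: 2.8
time_s: 8.3
tcp_pos: [0.4174, 0.0012, 0.01]
ee_rot: [[-0.993, 0.122, 0.0], [0.122, 0.993, 0.0], [-0.0, 0.0, -1.0]]
wrist_force: [-0.2, -0.2, 0.2]
gripper_width: 0.999
gripper_force: 0.0
```

View pics/v5.png

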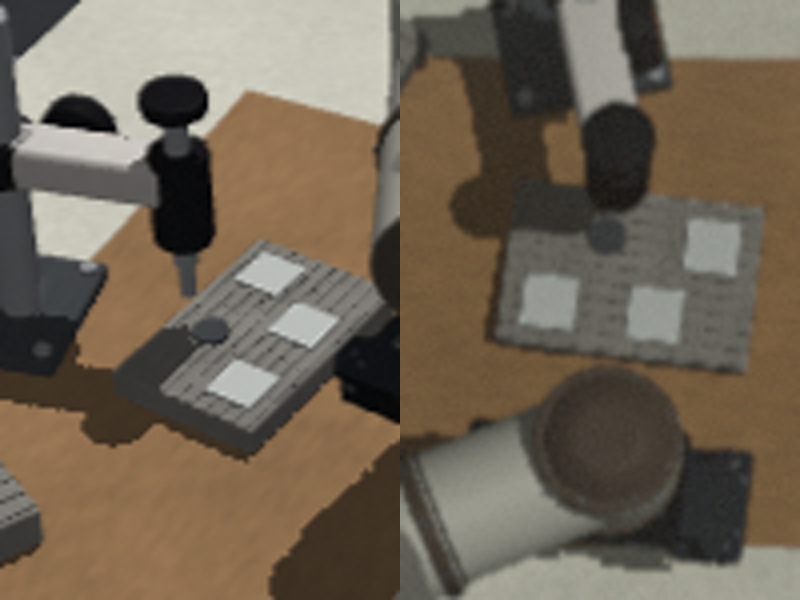

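The side view shows the disc at (267.8,257.8) and the tip end at (262,248). The top view shows the disc at (326.8,199). I compute the remaining shift from these.

```bash
python3 - <<'E'
from h import *
t=capture("top");s=capture("side");f=lambda a:np.round(np.array(a)*1000,1).tolist()
print("disc",f(at(t,(326.75,199),.026)),f(at(s,(267.75,257.75),.026)))
print("tip",f(at(s,(262,248.2),.048)),"cap",f(at(t,(329.5,174.9),.22)),f(at(s,(215+173/4,175+96/4),.22)))
for r in regions_of(t,"cap")[:1]+regions_of(s,"cap")[:1]+regions_of(s,"tip")[:1]:print(r["conf"],r["centre"],r["region"].sum())
print(f(at(t,(275+619/4,140+134/4),.22)))
print(fromcorners(t,(275+118/4,140+181/4),(275+364/4,140+208/4)))
print(proj(s,[.6285,-.006,.026]),proj(t,[.6285,-.006,.026]))
E
```

```text
disc [608.8, -0.5, 26.0] [609.4, 1.1, 26.0]
tip [630.8, -6.5, 48.0] cap [627.0, -6.5, 220.0] [627.6, -2.9, 220.0]
0.67 [331.7, 173.5] 259
0.63 [259.5, 199.6] 277
[631.7, -259.9, 220.0]
(np.float64(177.0), array([607.6,  -1.1]), np.float64(-6.2))
[263.12256414 254.50641418] [328.69103363 192.25969771]
```

```bash
python3 -m pendant '[{"x":0.08,"y":-0.01,"z":0,"rx":0,"ry":0,"rz":0,"claw":1},{"x":0.16,"y":-0.02,"z":0,"rx":0,"ry":0,"rz":0,"claw":1},{"x":0.24,"y":-0.03,"z":0,"rx":0,"ry":0,"rz":0,"claw":1},{"x":0.3,"y":-0.037,"z":0,"rx":0,"ry":0,"rz":0,"claw":1},{"x":0.34,"y":-0.042,"z":0,"rx":0,"ry":0,"rz":0,"claw":1},{"x":0.36,"y":-0.044,"z":0,"rx":0,"ry":0,"rz":0,"claw":1},{"x":0.38,"y":-0.047,"z":0,"rx":0,"ry":0,"rz":0,"claw":1},{"x":0.38,"y":-0.047,"z":0,"rx":0,"ry":0,"rz":0,"claw":1}]'
python3 -m pendant '[{"x":0.015,"y":-0.003,"z":0,"rx":0,"ry":0,"rz":0,"claw":1},{"x":0.03,"y":-0.008,"z":0,"rx":0,"ry":0,"rz":0,"claw":1},{"x":0.045,"y":-0.013,"z":0,"rx":0,"ry":0,"rz":0,"claw":1},{"x":0.06,"y":-0.018,"z":0,"rx":0,"ry":0,"rz":0,"claw":1},{"x":0.075,"y":-0.023,"z":0,"rx":0,"ry":0,"rz":0,"claw":1},{"x":0.09,"y":-0.028,"z":0,"rx":0,"ry":0,"rz":0,"claw":1},{"x":0.09,"y":-0.028,"z":0,"rx":0,"ry":0,"rz":0,"claw":1},{"x":0.09,"y":-0.028,"z":0,"rx":0,"ry":0,"rz":0,"claw":1}]'
```

```text
time_s: 9.65
tcp_pos: [0.5117, -0.0106, 0.01]
ee_rot: [[-0.993, 0.122, -0.0], [0.122, 0.993, 0.0], [0.0, 0.0, -1.0]]
wrist_force: [0.4, 0.2, 0.6]
gripper_width: 1.001
gripper_force: 0.0
time_s: 10.65
tcp_pos: [0.5289, -0.0182, 0.0094]
ee_rot: [[-0.992, 0.122, -0.011], [0.122, 0.992, -0.002], [0.011, -0.003, -1.0]]
wrist_force: [-9.1, 2.9, 6.9]
gripper_width: 0.999
gripper_force: 4.6
```

```bash
python3 -m pendant '[{"x":-0.1,"y":0.012,"z":0,"rx":0,"ry":0,"rz":0,"claw":1},{"x":-0.2,"y":0.024,"z":0,"rx":0,"ry":0,"rz":0,"claw":1},{"x":-0.3,"y":0.037,"z":0,"rx":0,"ry":0,"rz":0,"claw":1},{"x":-0.4,"y":0.049,"z":0,"rx":0,"ry":0,"rz":0,"claw":1},{"x":-0.4,"y":0.049,"z":0.15,"rx":0,"ry":0,"rz":0,"claw":1},{"x":-0.4,"y":0.049,"z":0.35,"rx":0,"ry":0,"rz":0,"claw":1},{"x":-0.4,"y":0.049,"z":0.5,"rx":0,"ry":0,"rz":0,"claw":1},{"x":-0.4,"y":0.049,"z":0.5,"rx":0,"ry":0,"rz":0,"claw":1}]'
python3 - <<'E'
from h import *
save({"color":np.hstack([cv2.resize(capture(n)["color"][b:b+120,a:a+80],None,fx=5,fy=5,interpolation=2) for n,a,b in(("side",230,185),("top",290,150))])},"v6.png")
E
```

```text
time_s: 11.65
tcp_pos: [0.4363, -0.0046, 0.1381]
ee_rot: [[-0.993, 0.121, 0.008], [0.121, 0.993, 0.002], [-0.007, 0.003, -1.0]]
wrist_force: [0.6, -0.9, -1.0]
gripper_width: 1.002
gripper_force: 0.0
```

View pics/v6.png

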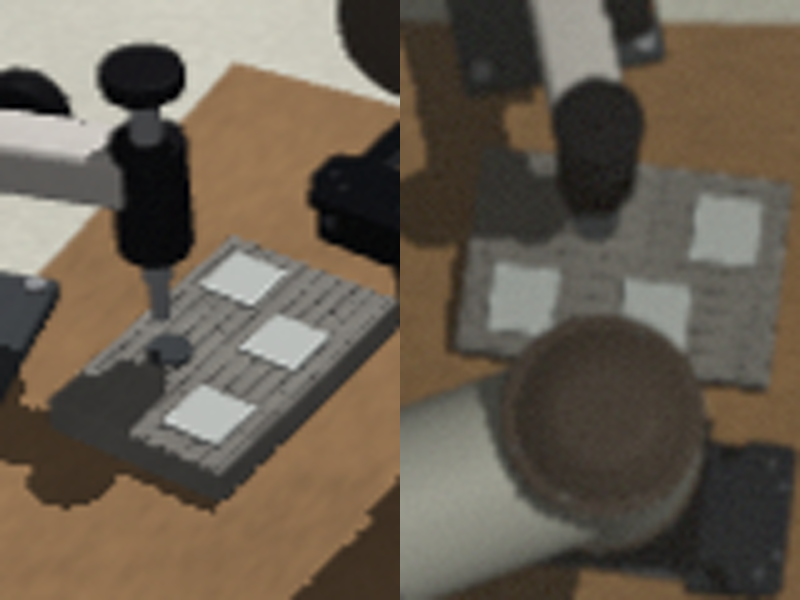

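The side view shows the disc at (264,255), just in front of the tip end at (262.2,248.2). The top view shows the disc half hidden behind the sleeve, with panel corners at (306.8,180) and (368.2,186.6).

```bash
python3 - <<'E'
from h import *
t=capture("top");s=capture("side");f=lambda a:np.round(np.array(a)*1000,1).tolist()
print("disc",f(at(s,(230+170/5,185+350/5),.026)))
print("tip",f(at(s,(262.2,248.2),.048)))
print("cap",f(at(s,(230+142/5,185+71/5),.22)),f(at(t,(290+199/5,150+123/5),.22)))
print(fromcorners(t,(306.8,180.2),(368.2,186.6)))
E
```

```text
disc [625.1, -5.1, 26.0]
tip [630.3, -6.7, 48.0]
cap [626.8, -2.2, 220.0] [627.8, -7.2, 220.0]
(np.float64(177.0), array([622.8,  -7.8]), np.float64(-5.9))
```

Averaging the measurements, the disc is about 4 mm short in x, and y is good. I'll give it one more 4 mm nudge.

```bash
python3 -m pendant '[{"x":0,"y":0,"z":-0.2,"rx":0,"ry":0,"rz":0,"claw":1},{"x":0,"y":0,"z":-0.4,"rx":0,"ry":0,"rz":0,"claw":1},{"x":0,"y":0,"z":-0.5,"rx":0,"ry":0,"rz":0,"claw":1},{"x":0.1,"y":-0.012,"z":-0.5,"rx":0,"ry":0,"rz":0,"claw":1},{"x":0.2,"y":-0.025,"z":-0.5,"rx":0,"ry":0,"rz":0,"claw":1},{"x":0.28,"y":-0.035,"z":-0.5,"rx":0,"ry":0,"rz":0,"claw":1},{"x":0.34,"y":-0.045,"z":-0.5,"rx":0,"ry":0,"rz":0,"claw":1},{"x":0.36,"y":-0.05,"z":-0.5,"rx":0,"ry":0,"rz":0,"claw":1}]'
python3 -m pendant '[{"x":0.01,"y":-0.001,"z":0,"rx":0,"ry":0,"rz":0,"claw":1},{"x":0.02,"y":-0.001,"z":0,"rx":0,"ry":0,"rz":0,"claw":1},{"x":0.03,"y":-0.001,"z":0,"rx":0,"ry":0,"rz":0,"claw":1},{"x":0.04,"y":-0.001,"z":0,"rx":0,"ry":0,"rz":0,"claw":1},{"x":0.048,"y":-0.001,"z":0,"rx":0,"ry":0,"rz":0,"claw":1},{"x":0.056,"y":-0.001,"z":0,"rx":0,"ry":0,"rz":0,"claw":1},{"x":0.056,"y":-0.001,"z":0,"rx":0,"ry":0,"rz":0,"claw":1},{"x":0.056,"y":-0.001,"z":0,"rx":0,"ry":0,"rz":0,"claw":1}]'
```

```text
time_s: 12.85
tcp_pos: [0.5243, -0.0181, 0.0091]
ee_rot: [[-0.993, 0.122, -0.002], [0.122, 0.993, -0.0], [0.002, -0.001, -1.0]]
wrist_force: [-0.2, -0.5, -0.0]
gripper_width: 1.0
gripper_force: 0.0
time_s: 13.85
tcp_pos: [0.5316, -0.019, 0.0094]
ee_rot: [[-0.992, 0.123, -0.013], [0.123, 0.992, -0.002], [0.013, -0.004, -1.0]]
wrist_force: [-11.0, 2.2, 8.3]
gripper_width: 1.002
gripper_force: 5.8
```

```bash
python3 -m pendant '[{"x":-0.1,"y":0.012,"z":0,"rx":0,"ry":0,"rz":0,"claw":1},{"x":-0.2,"y":0.024,"z":0,"rx":0,"ry":0,"rz":0,"claw":1},{"x":-0.3,"y":0.037,"z":0,"rx":0,"ry":0,"rz":0,"claw":1},{"x":-0.4,"y":0.049,"z":0.1,"rx":0,"ry":0,"rz":0,"claw":1},{"x":-0.4,"y":0.049,"z":0.3,"rx":0,"ry":0,"rz":0,"claw":0.5},{"x":-0.4,"y":0.049,"z":0.5,"rx":0,"ry":0,"rz":0,"claw":0},{"x":-0.4,"y":0.049,"z":0.7,"rx":0,"ry":0,"rz":0,"claw":0},{"x":-0.4,"y":0.049,"z":0.9,"rx":0,"ry":0,"rz":0,"claw":0}]'
python3 - <<'E'
from h import *
save({"color":np.hstack([cv2.resize(capture(n)["color"][b:b+100,a:a+67],None,fx=6,fy=6,interpolation=2) for n,a,b in(("side",235,187),("top",300,150))])[:, :800]},"v7.png")
E
```

```text
time_s: 14.85
tcp_pos: [0.4379, -0.0058, 0.2371]
ee_rot: [[-0.993, 0.121, 0.002], [0.121, 0.993, 0.001], [-0.001, 0.001, -1.0]]
wrist_force: [0.9, 0.8, -0.3]
gripper_width: 0.63
gripper_force: 0.0
```

View pics/v7.png

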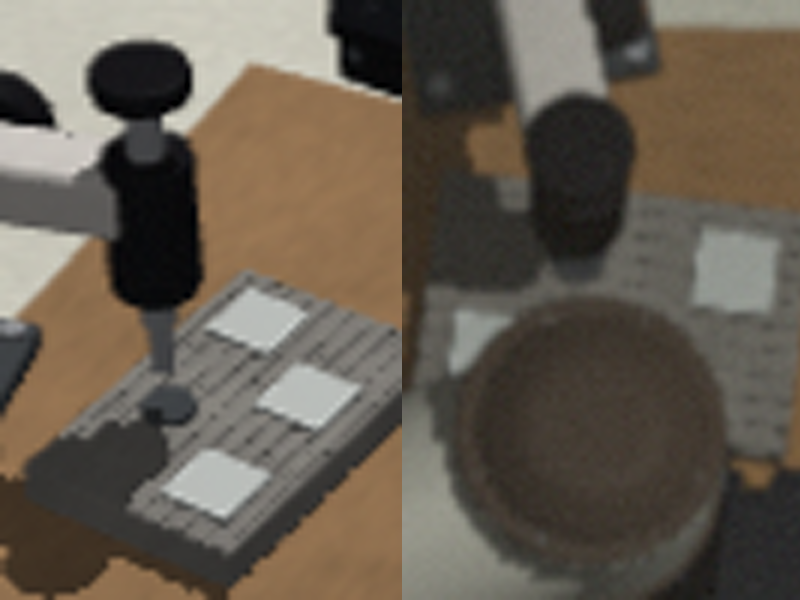

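The side view shows the tip centred over the disc: disc at (263.2,254.0), where a point straight under the tip should appear at (263.1,254.5). Now I press the cap with the fingers closed.

```bash
python3 -m pendant '[{"x":0,"y":0,"z":0.1,"rx":0,"ry":0,"rz":0,"claw":0},{"x":0.1,"y":0,"z":0.16,"rx":0,"ry":0,"rz":0,"claw":0},{"x":0.25,"y":0,"z":0.16,"rx":0,"ry":0,"rz":0,"claw":0},{"x":0.4,"y":0,"z":0.16,"rx":0,"ry":0,"rz":0,"claw":0},{"x":0.55,"y":0,"z":0.16,"rx":0,"ry":0,"rz":0,"claw":0},{"x":0.68,"y":0,"z":0.16,"rx":0,"ry":0,"rz":0,"claw":0},{"x":0.764,"y":0,"z":0.16,"rx":0,"ry":0,"rz":0,"claw":0},{"x":0.764,"y":0,"z":0.16,"rx":0,"ry":0,"rz":0,"claw":0}]'
python3 - <<'E'
from h import *
s=sense();print(s["tcp_pos"],s["gripper_width"])
save({"color":np.hstack([cv2.resize(capture(n)["color"][b:b+100,a:a+67],None,fx=5,fy=5,interpolation=2) for n,a,b in(("side",235,170),("top",300,130))])},"v8.png")
E
```

```text
time_s: 15.95
tcp_pos: [0.6297, -0.0057, 0.2731]
ee_rot: [[-0.993, 0.122, -0.002], [0.122, 0.993, -0.0], [0.002, -0.001, -1.0]]
wrist_force: [-0.6, 0.0, 0.5]
gripper_width: 0.007
gripper_force: 0.0
[ 0.62973919 -0.00573883  0.27309737] 0.007156088227247771
```

View pics/v8.png

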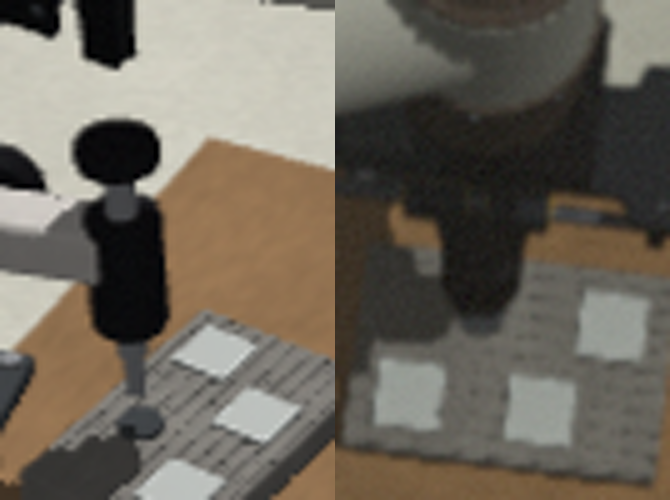

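The closed fingertips hang at side view (107,65), above the cap at (117,140), so they are over its centre. The tip is above the disc at (140,420). I press 81 mm down slowly, hold, and come back up.

```bash
python3 -m pendant '[{"x":0,"y":0,"z":-0.1,"rx":0,"ry":0,"rz":0,"claw":0},{"x":0,"y":0,"z":-0.18,"rx":0,"ry":0,"rz":0,"claw":0},{"x":0,"y":0,"z":-0.22,"rx":0,"ry":0,"rz":0,"claw":0},{"x":0,"y":0,"z":-0.25,"rx":0,"ry":0,"rz":0,"claw":0},{"x":0,"y":0,"z":-0.28,"rx":0,"ry":0,"rz":0,"claw":0},{"x":0,"y":0,"z":-0.3,"rx":0,"ry":0,"rz":0,"claw":0},{"x":0,"y":0,"z":-0.315,"rx":0,"ry":0,"rz":0,"claw":0},{"x":0,"y":0,"z":-0.325,"rx":0,"ry":0,"rz":0,"claw":0}]'
python3 -m pendant '[{"x":0,"y":0,"z":-0.004,"rx":0,"ry":0,"rz":0,"claw":0},{"x":0,"y":0,"z":-0.006,"rx":0,"ry":0,"rz":0,"claw":0},{"x":0,"y":0,"z":-0.006,"rx":0,"ry":0,"rz":0,"claw":0},{"x":0,"y":0,"z":-0.006,"rx":0,"ry":0,"rz":0,"claw":0},{"x":0,"y":0,"z":-0.006,"rx":0,"ry":0,"rz":0,"claw":0},{"x":0,"y":0,"z":-0.006,"rx":0,"ry":0,"rz":0,"claw":0},{"x":0,"y":0,"z":-0.006,"rx":0,"ry":0,"rz":0,"claw":0},{"x":0,"y":0,"z":-0.006,"rx":0,"ry":0,"rz":0,"claw":0}]'
```

```text
time_s: 17.05
tcp_pos: [0.6291, -0.006, 0.1946]
ee_rot: [[-0.993, 0.122, 0.0], [0.122, 0.993, -0.0], [-0.0, -0.0, -1.0]]
wrist_force: [-4.9, -0.2, 7.6]
gripper_width: 0.008
gripper_force: 3.8
time_s: 18.05
tcp_pos: [0.6291, -0.0059, 0.1938]
ee_rot: [[-0.993, 0.121, 0.0], [0.121, 0.993, -0.0], [-0.001, -0.0, -1.0]]
wrist_force: [-4.6, 0.4, 8.8]
gripper_width: 0.01
gripper_force: 4.0
```

```bash
python3 -m pendant '[{"x":0,"y":0,"z":0.02,"rx":0,"ry":0,"rz":0,"claw":0},{"x":0,"y":0,"z":0.05,"rx":0,"ry":0,"rz":0,"claw":0},{"x":0,"y":0,"z":0.08,"rx":0,"ry":0,"rz":0,"claw":0},{"x":0,"y":0,"z":0.12,"rx":0,"ry":0,"rz":0,"claw":0},{"x":0,"y":0,"z":0.2,"rx":0,"ry":0,"rz":0,"claw":0},{"x":0,"y":0,"z":0.3,"rx":0,"ry":0,"rz":0,"claw":0},{"x":0,"y":0,"z":0.4,"rx":0,"ry":0,"rz":0,"claw":0},{"x":0,"y":0,"z":0.4,"rx":0,"ry":0,"rz":0,"claw":0}]'
python3 - <<'E'
from h import *
s=capture("side")
for th in(60,75,85):print(*[d for d in dark(s,[.628,-.006,.026],thr=th,rad=14)])
g=cv2.cvtColor(s["color"],cv2.COLOR_RGB2GRAY)
print(g[242:262,254:276])
E
```

```text
time_s: 19.05
tcp_pos: [0.6308, -0.0055, 0.2945]
ee_rot: [[-0.993, 0.122, 0.006], [0.122, 0.993, 0.001], [-0.006, 0.002, -1.0]]
wrist_force: [1.0, -0.1, -0.2]
gripper_width: 0.003
gripper_force: 0.0
(array([256.1, 261.8]), [19, 13, 141], array([630.5,  30.5,  26. ]))
(array([261.6, 243.6]), [5, 9, 30], array([657.2, -47.7,  26. ])) (array([257.2, 260.3]), [19, 16, 176], array([630.9,  23.6,  26. ]))
(array([261.5, 243.8]), [6, 10, 39], array([657.1, -47.1,  26. ])) (array([257.3, 260. ]), [19, 17, 189], array([631.4,  22.2,  26. ]))
[[118 115 112 114 115  95  73  67  66  75 115 126  94 115 126  96  93 142
  194 194 190 190]
 [116 112 112 114 116  95  73  66  67  76 104  89 112 124 125 112 100  89
   92 128 178 190]
 [114 114 114 114 115 101  75  67  67  65  85 115 102 119 104 105 120 122
  123 101  92  99]
 [115 115 116 116 114 103  76  67  68  65 110 124 125 104 103 118 124 126
  104 116 122 123]
 [117 117 118 118 111 117  83  67  68  64 117 130 116 118 121 125 128 125
  120 123 125 126]
 [120 119 121 109 113 127  89  68  69  65 120 107 117 125 127 129 126 122
  123 126 126  93]
 [1
[... 599 characters left out ...]
7  66  67  66 121 135 132 132
  108 121 129 132]
 [112 120 102 116  78  40  35  35  61  67  65  67  64  59 121 131 132 133
  129 128 130 132]
 [122 100 117 125  77  35  30  31  60  65  65  57  40  90 122 130  96 121
  129 130 131 116]
 [ 63 111  84  63  56  45  33  34  41  46  37  40  88 120 128 117 124 129
  129 131 118 122]
 [ 53  61  56  54  53  53  53  53 108 107 113 118 122 126 115 123 127 128
  117  90 120 129]
 [ 53  54  53  54  53  54  54  53  83 111 120 122 113  78 112 124 127 116
   98 120 130 129]
 [ 54  54  52  52  53  53  54  53  54 110 123 112  95 112 123 126 114  96
  117 128 129 116]
 [ 54  53  52  53  53  53  52  53  54 111 111  95 115 123 124 123 111 119
  124 126 115 109]]
```

The plunger is back up, with the tip end at row 248 again. The disc is still at about (263,254), where it was before the press, and the robot is clear.

```bash
python3 -c "
from station import *
print(finish_job())"
```

```text
the job is handed in; nothing more can be done
None
```

I slid the small panel until its disc was under the tip (within about 3 mm by the camera estimates), pressed the cap 26 mm down at 8.8 N so the tip bore on the disc, and let it come back up. The robot is clear and the job is handed in, but no verdict was returned.

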